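Open an enlarger lamphouse for a lamp change

TASK

Open the enlarger lamphouse on the bench so that the lamp inside can be changed. With the cover still shut, turn the three black T-shaped bolt knobs on it anticlockwise, each fully to its end stop; then raise the cover by its front tab, past its balance point, so that it leans back on its stops and stays open by itself. Do not fling the cover or let it drop shut, and leave the things standing round the lamphouse where they are.

Things in the scene. Friction and masses are not known exactly. Their poses are not given: they have to be found in the camera images.
- housing: the lamphouse: a black sheet-metal box, 170 mm deep (x) and 320 mm wide (y), fixed to the bench, rim 103 mm above the bench, with a light grey cover hinged at its rear. Origin: centre of its underside at bench level; x points to the rear (hinge) side, y to its left, z up. Its front (-x, with the tab and the row of knobs) faces the robot, apart from the yaw
- cover (a joint): angle of the cover about its hinge, rad: 0 shut, grows as it opens, 1.9 leaning on its stops. Plain, lightly damped hinge, no spring: below about 1.48 rad (85 degrees) it falls shut, above it falls open. Cover with knobs: 0.6 to 1 kg, about 4 N at the tab. The bolts hold it shut (1 degree of play) until all three are at the open end
- cover_hinge (a point): middle of the cover's hinge line, at the rear top edge of the box, 105 mm above the bench; the hinge line runs along the housing's y
- cover_tab (a point): middle of the black lift tab sticking out level from the middle of the cover's front edge, 198 mm from the hinge line. Tab: 46 mm wide (along y of this point and of the hinge), 12 mm thick, sticks out 42 mm; the point lies 20 mm inside its free end, 109 mm above the bench when shut, nothing beneath it. Pinched across its width, it pivots between the fingers as the cover swings
- knob_left (a joint): angle of the left (housing +y) bolt knob, rad: 0 fully locked, 1.5 at the open end stop; grows anticlockwise seen from above. It starts between 0 and 0.25 and stays where it is left (friction about 0.12 N m)
- knob_middle (a joint): the same for the middle knob
- knob_right (a joint): the same for the right (housing -y) knob
- grip_left (a point): point on the left knob's turning axis at mid-height of its bar: 138 mm above the bench, 25 mm above the cover when shut. The knob is a straight bar 64 mm long, 16 mm wide, 24 mm high, on a round boss; x of this point runs along the bar, y across it (grip across the bar), z up. Locked: bar 4 degrees from front-to-rear; open: parallel to the front edge. Knobs 112 mm apart in a row
- grip_middle (a point): the same point on the middle knob, which stands 140 mm from the hinge line, straight behind the tab
- grip_right (a point): the same point on the right knob
- blower: bystander: black rubber bulb blower with a nozzle, 50 x 98 x 50 mm, lying right of the lamphouse. Origin: underside
- lens_jar: bystander: lens in a clear jar with a black lid, 54 mm across, 42 mm tall, to the right of the lamphouse. Origin: underside
- notebook: bystander: dark red notebook, 152 x 110 x 13 mm, lying left of the lamphouse. Origin: underside
- finder: bystander: black focus finder on a flat foot 95 x 66 mm, 157 mm tall, left of the lamphouse. Origin: underside

How it is judged:
On the way:
1. all three knobs stand at their open end stops with the cover still shut (value of joint each of knob_left, knob_middle, knob_right above 1.38 rad and value of joint cover below 0.06 rad), for 0.2 s.
At the end, for the whole second after the job is handed in: the cover leans back at rest on its stops (cover joint above 1.8 of 1.9 rad) and all three knobs are within about 8 degrees of their open end stops (joint above 1.35 of 1.5 rad) (value of joint cover above 1.8 rad and velocity of joint cover between -0.1 and 0.1 rad/s and value of joint each of knob_left, knob_middle, knob_right above 1.35 rad); the robot touches nothing.
It fails at once if the cover is flung open or dropped shut (turning faster than 4 rad/s) (velocity of joint cover above 4 rad/s or velocity of joint cover below -4 rad/s).
It fails at once if a bystander (blower, lens jar, notebook or focus finder) is moved by more than 20 mm (distance of any of blower, lens_jar, notebook, finder from where it was at the start of the episode above 0.02 m).
It also fails if it takes over 67 s, if anything falls off the work surface, if the arm or the gripper's body presses on something with over 40 N, if the wrist force passes 120 N, or if a joint passes its speed limit or range.

ROBOT

A 6-joint arm with a two-finger parallel gripper is mounted at the origin on a cart in front of the work surface, level with it; the furniture and walls round the work are solid. World frame = base frame: x ahead of the robot, y to its left, z up, the work surface at z = 0. Lengths are in m, angles in rad, forces in N, time in s.
With the tool pointing down it reaches from about 0.375 to 0.9 m from the base axis. Payload 3.1 kg.
Tool frame: the origin (TCP) lies between the finger pads; the fingertips stand 17 mm ahead of it and the grasp point (between the pads) lies 2 mm behind it (robot.nose_length is the distance from the TCP to the fingertips, in m); z points along the fingers, y is the line along which they close (so a half turn about z gives the same grasp; the last joint's range is limited). The gripper opens to 87 mm and grips with 3 to 60 N. Pads are 19 mm wide; open, the fingers measure 117 mm over their backs; the gripper's body (75 mm by 190 mm) begins 51 mm behind the grasp point.
Start: joints at [1.008, 0.527, 1.433, -0, 1.181, -0.178], TCP at [0.235, 0.579, 0.24] pointing down, gripper open.
Joint ranges: [-3.08, 3.08], [-0.75, 2.2], [0.22, 2.44], [-1.43, 4.57], [0, 2.65], [-2.85, 2.85]. Speed limits (rad/s): [2.79, 2.79, 3.14, 3.14, 3.14, 3.14].

INTERFACE

Orientations are given as a unit quaternion [x, y, z, w].
In Python, from rig import robot, cams gives the robot as it stands.
- The arm moves only by the shell command python3 -m pendant 'ROWS' [FORCE]. ROWS is JSON, a list of rows, each an object with "jaw": the opening, from 0 (shut) to 1 (fully open); "linear": the shift along the tool's x, y, z in cm, a list of three; "twist": the turn about the tool's z in degrees. A call has 1 to 12 rows; each row shifts and turns the commanded pose from where the row before left it, along the tool's axes as they then stand; what a row does not reach is not made up. A row lasts 1/12 s, in which the tool goes at most 41.7 mm and 7.16 degrees, less where a joint would pass 70% of its speed; a pose out of reach is approached as far as the arm can. A call is refused whole if a number of a shift passes 4.17 or a number of a turn 7.16, either way. A call with a gripper value outside its range is refused whole. The fingers move at their own pace and stop on an object; FORCE is the grip in N (left out, the last holds). Time passes only in rows, so rows that do not move let the fingers close. It gives the time, the measured TCP pose, the force, the opening and the grip force at its end, in the units of the state.
- robot.get_obs(): the state, without advancing time (a new reading comes with each control period).
- cams.camera(name): name is "side" or "top"; returns a dict with "color" (400x640x3 uint8, blue, green, red), "depth" (400x640 float32, m along the optical axis (not along the pixel's ray), 0 where there is no reading), "fov_y" (degrees; the focal length in pixels is half the picture's height over the tangent of half this angle, whatever the lens; pixels are square), "cx", "cy" (the principal point, pixels), "view" (4x4, takes a point from world to camera coordinates). Camera axes: x right, y down, z forward; pixel columns grow to the right and rows downward; lengths in m; the calibration is good to about 2 mm. A picture is of the moment at which its call begins.
- robot.hand_in(): hands the job in; it is judged then, once.
The state is a dict: "time": time; "q": joint angles; "joint_velocities": joint speeds; "joint_torque": joint torques, N m; "position": TCP position; "tool_rot": TCP orientation; "ft_force": force on the tool from outside, world axes, zero at the start; "moment": the same for the moment, N m; "grip_width": finger opening in m; "grip_force": force on a finger pad.
Only numpy, scipy, OpenCV 4.12 (cv2) and the standard library are available. Lean on these libraries where they do the work, as an engineer would, in place of code of your own. Each camera call takes 0.05 s, during which the arm holds its last target. There are 200 camera calls.

## Working session

There is one attempt and no reset: what is moved stays moved. The work goes in short steps, Python scripts to look and compute and a shell command to move; the robot and the scene stay as the last step left them, time stands still between calls to the robot, and variables do not carry over. Pictures are saved under pics/ and viewed, at most 10 in all, crops included, and the job is handed in when it is done.

```bash
ls; mkdir -p pics; python3 - <<'E'
from rig import robot,cams
import cv2
o=robot.get_obs();print(o)
for n in("top","side"):
    c=cams.camera(n);cv2.imwrite(f"pics/{n}0.png",c["color"]);print(n,c["fov_y"],c["cx"],c["cy"],c["view"].round(3).tolist())
E
```

```text
pics
{'time': 0.0, 'q': array([ 1.00746973e+00,  5.28456487e-01,  1.43388248e+00, -1.88528547e-05,
        1.18138858e+00, -1.78533751e-01]), 'joint_velocities': array([ 0.00105012,  0.00103595,  0.00199448,  0.00161672, -0.000348  ,
       -0.00018183]), 'joint_torque': array([-6.77826256e-05, -4.40049255e+01, -1.76593870e+01,  6.31737057e-02,
        5.80512767e-02, -1.68939659e-04]), 'position': array([0.23422961, 0.57871013, 0.23858384]), 'tool_rot': array([ 1.91208018e-01,  9.81548957e-01, -9.98008331e-04, -3.78806055e-04]), 'ft_force': array([ 0.75876258, -0.13871384,  1.15874828]), 'moment': array([ 0.01267113, -0.02721821, -0.01608847]), 'grip_force': 0.0, 'grip_width': 0.08719384215102007}
top 54.81350844480049 321.9996637610695 200.15113927242106 [[-0.008, -1.0, -0.024, 0.093], [-0.999, 0.009, -0.032, 0.588], [0.032, 0.024, -0.999, 1.059], [0.0, 0.0, 0.0, 1.0]]
side 46.52399707164632 320.4474582186335 195.87639244477305 [[-1.0, 0.019, -0.017, 0.615], [0.026, 0.647, -0.762, 0.008], [-0.004, -0.762, -0.647, 1.486], [0.0, 0.0, 0.0, 1.0]]
```

View pics/top0.png

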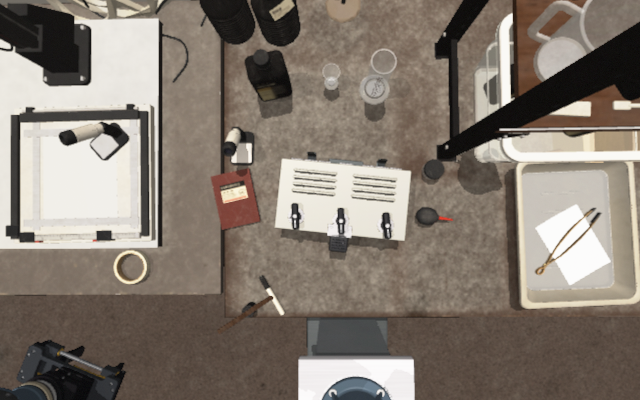

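View pics/side0.png

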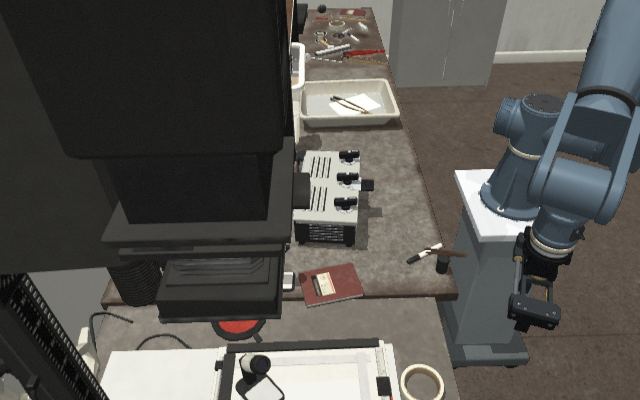

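The top view shows the lamphouse at about (343,200), with knobs at (295,215), (341,220) and (387,225) and the tab at (338,243). The finder is at (238,145), the notebook at (235,198), the jar at (433,170) and the blower at (430,216). I'll zoom in.

```bash
cat > h.py <<'E'
import numpy as np
from rig import robot,cams
def ray(c,u,v,z):
    f=200/np.tan(np.radians(c["fov_y"]/2)); V=np.array(c["view"]);R=V[:3,:3];t=V[:3,3]
    o=-R.T@t; d=R.T@np.array([(u-c["cx"])/f,(v-c["cy"])/f,1.])
    return o+d*(z-o[2])/d[2]
def proj(c,p):
    f=200/np.tan(np.radians(c["fov_y"]/2)); V=np.array(c["view"]);q=V[:3,:3]@p+V[:3,3]
    return q[:2]/q[2]*f+[c["cx"],c["cy"]]
E
python3 - <<'E'
from h import *
import cv2
c=cams.camera("top");im=c["color"][150:255,270:420]
cv2.imwrite("pics/crop.png",cv2.resize(im,None,fx=5,fy=5,interpolation=cv2.INTER_CUBIC))
E
```

```text
(no output)
```

View pics/crop.png

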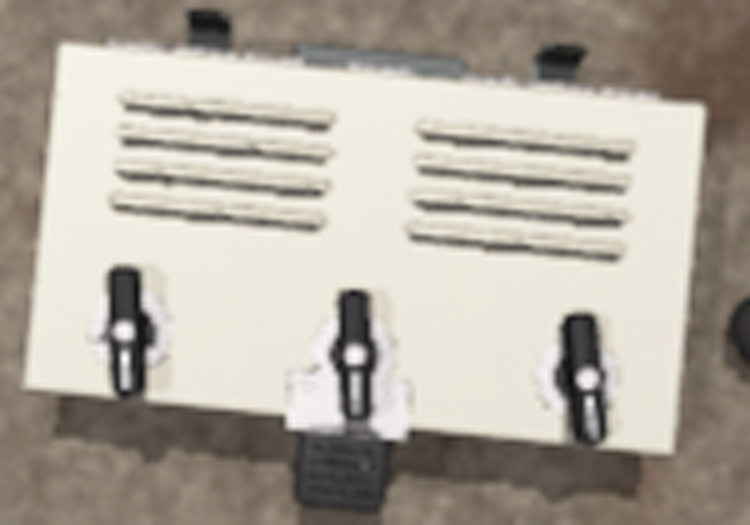

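The crop shows the cover corners at (60,42), (707,104), (672,455) and (25,387). The bars run (124,270)–(129,395), (354,292)–(357,418) and (579,316)–(592,440). The tab's free end is at (297,505)–(380,510).

```bash
python3 - <<'E'
from h import *
c=cams.camera("top")
P=lambda a,z:ray(c,(a[0]+.5)/5-.5+270,(a[1]+.5)/5-.5+150,z)
ks=[]
for n,a,b in(("L",(124,268),(129,397)),("M",(353,291),(357,419)),("R",(579,314),(592,442))):
    a=P(a,.15);b=P(b,.15);d=a-b;m=(a+b)/2;ks.append(m)
    print(n,m.round(4),"len",np.linalg.norm(d).round(4),"dir deg",np.degrees(np.arctan2(d[1],d[0])).round(1))
co=[P(p,.113) for p in((60,42),(707,104),(672,455),(25,387))]
print("corners",np.round(co,4).tolist(),[np.linalg.norm(co[i]-co[(i+1)%4]).round(4) for i in range(4)])
e=(co[3]+co[0]-co[2]-co[1]);yaw=np.arctan2(-e[0],e[1]);print("yaw",np.degrees(yaw))
e=ks[0]-ks[2];print("yaw knobs",np.degrees(np.arctan2(-e[0],e[1])),np.linalg.norm(e)/2)
t=[P(p,.115) for p in((297,505),(380,510))];print("tab end",t,np.linalg.norm(t[0]-t[1]))
m=ks[1]*.5+(ks[0]+ks[2])*.25; print("tab from M",m-.058*np.array([np.cos(yaw),np.sin(yaw),0]),"hinge",m+.14*np.array([np.cos(yaw),np.sin(yaw),0]))
for n,u,v,z in(("finder",238,150,.1),("jar",433,170,.04),("blower",428,216,.03),("bench front",340,317,0)):print(n,ray(c,u,v,z))
from scipy.spatial.transform import Rotation as R
o=robot.get_obs();print(R.from_quat(o["tool_rot"]).as_matrix().round(3))
E
```

```text
L [0.5465 0.1501 0.15  ] len 0.0622 dir deg 1.9
M [0.5349 0.0401 0.15  ] len 0.0615 dir deg 1.3
R [ 0.5231 -0.0701  0.15  ] len 0.0615 dir deg 5.0
corners [[0.6928, 0.1864, 0.113], [0.658, -0.1377, 0.113], [0.4833, -0.1177, 0.113], [0.5192, 0.2048, 0.113]] [np.float64(0.3259), np.float64(0.1759), np.float64(0.3245), np.float64(0.1745)]
yaw -6.243087593721566
yaw knobs -6.079994531772876 0.11074633153662308
tab end [array([0.45969931, 0.06886284, 0.115     ]), array([0.45699628, 0.02760356, 0.115     ])] 0.04134773067542008
tab from M [0.47718567 0.04638626 0.15      ] hinge [0.67401142 0.02485436 0.15      ]
finder [0.71651353 0.3001153  0.1       ]
jar [ 0.66629583 -0.21150357  0.04      ]
blower [ 0.54293898 -0.19862644  0.03      ]
bench front [0.26491382 0.04073348 0.        ]
[[-0.927  0.375 -0.001]
 [ 0.375  0.927 -0.001]
 [ 0.    -0.001 -1.   ]]
```

```bash
python3 -m pendant '[{"jaw":0.6,"linear":[-2.8,-1.75,0],"twist":0},{"jaw":0.6,"linear":[-2.8,-1.75,0],"twist":0},{"jaw":0.6,"linear":[-2.8,-1.75,0],"twist":0},{"jaw":0.6,"linear":[-2.8,-1.75,0],"twist":0},{"jaw":0.6,"linear":[-2.8,-1.75,0],"twist":0},{"jaw":0.6,"linear":[-2.8,-1.75,0],"twist":0},{"jaw":0.6,"linear":[-2.8,-1.75,0],"twist":0},{"jaw":0.6,"linear":[-2.8,-1.75,0],"twist":0}]' 40
python3 -m pendant '[{"jaw":0.6,"linear":[-2.8,-1.75,0],"twist":0},{"jaw":0.6,"linear":[-2.8,-1.75,0],"twist":0},{"jaw":0.6,"linear":[-2.8,-1.75,0],"twist":0},{"jaw":0.6,"linear":[-2.8,-1.75,0],"twist":0},{"jaw":0.6,"linear":[-2.8,-1.75,0],"twist":0},{"jaw":0.6,"linear":[-2.8,-1.75,0],"twist":0},{"jaw":0.6,"linear":[-2.8,-1.75,0],"twist":0},{"jaw":0.6,"linear":[-2.8,-1.75,0],"twist":0}]'
python3 -m pendant '[{"jaw":0.6,"linear":[0,0,0],"twist":7},{"jaw":0.6,"linear":[0,0,0],"twist":7},{"jaw":0.6,"linear":[0,0,0],"twist":7},{"jaw":0.6,"linear":[0,0,0],"twist":7},{"jaw":0.6,"linear":[0,0,0],"twist":7},{"jaw":0.6,"linear":[0,0,0],"twist":7},{"jaw":0.6,"linear":[0,0,0],"twist":7},{"jaw":0.6,"linear":[0,0,0],"twist":7},{"jaw":0.6,"linear":[0,0,0],"twist":7},{"jaw":0.6,"linear":[0,0,0],"twist":7},{"jaw":0.6,"linear":[0,0,0],"twist":7},{"jaw":0.6,"linear":[0,0,0],"twist":7}]'
python3 -m pendant '[{"jaw":0.6,"linear":[0,0,0],"twist":7},{"jaw":0.6,"linear":[0,0,0],"twist":7},{"jaw":0.6,"linear":[0,0,0],"twist":7},{"jaw":0.6,"linear":[0,0,0],"twist":7},{"jaw":0.6,"linear":[0,0,0],"twist":7},{"jaw":0.6,"linear":[0,0,0],"twist":7},{"jaw":0.6,"linear":[0,0,0],"twist":7},{"jaw":0.6,"linear":[0,0,0],"twist":7},{"jaw":0.6,"linear":[0,0,0],"twist":7},{"jaw":0.6,"linear":[0,0,0],"twist":7},{"jaw":0.6,"linear":[0,0,0],"twist":2},{"jaw":0.6,"linear":[0,0,0],"twist":0}]'
cat > st.py <<'E'
from h import *
from scipy.spatial.transform import Rotation as Rn
o=robot.get_obs();M=Rn.from_quat(o["tool_rot"]).as_matrix()
hd=np.degrees(np.arctan2(M[1,1],M[0,1]))
print("t",round(o["time"],2),"p",o["position"].round(4),"head",hd.round(1),"q6",o["q"][5].round(2),"F",o["ft_force"].round(1),"w",round(o["grip_width"],4))
for n,k in dict(L=(.5465,.1501,.142),M=(.5349,.0401,.142),R=(.5231,-.0701,.142),tab=(.4772,.0464,.109)).items(): print(n,"tool delta cm",(M.T@(np.array(k)-o["position"])*100).round(2))
E
python3 st.py
```

```text
time: 0.87
position: [0.3902, 0.364, 0.2395]
tool_rot: [0.191, 0.982, -0.0, -0.0]
ft_force: [0.4, 0.7, 0.5]
grip_width: 0.0531
grip_force: 0.0
time: 1.53
position: [0.5453, 0.1501, 0.2395]
tool_rot: [0.191, 0.982, -0.0, -0.0]
ft_force: [0.6, -0.3, 0.1]
grip_width: 0.0523
grip_force: 0.0
time: 2.53
position: [0.5445, 0.1516, 0.2393]
tool_rot: [0.801, 0.599, -0.0, -0.0]
ft_force: [-0.2, -0.1, 0.1]
grip_width: 0.0522
grip_force: 0.0
time: 3.53
position: [0.5446, 0.1516, 0.2394]
tool_rot: [1.0, 0.017, -0.0, 0.0]
ft_force: [0.8, 0.2, 0.4]
grip_width: 0.0521
grip_force: 0.0
t 3.53 p [0.5446 0.1516 0.2394] head -88.1 q6 1.61 F [0.8 0.2 0.4] w 0.0521
L tool delta cm [0.19 0.15 9.74]
M tool delta cm [-1.34 11.11  9.74]
R tool delta cm [-2.88 22.08  9.74]
tab tool delta cm [-7.08 10.29 13.04]
```

```bash
python3 -m pendant '[{"jaw":0.6,"linear":[0.2,0.15,2.5],"twist":0},{"jaw":0.6,"linear":[0,0,2.5],"twist":0},{"jaw":0.6,"linear":[0,0,2.5],"twist":0},{"jaw":0.6,"linear":[0,0,1.2],"twist":0},{"jaw":0.6,"linear":[0,0,1.0],"twist":0},{"jaw":0.1,"linear":[0,0,0],"twist":0},{"jaw":0.1,"linear":[0,0,0],"twist":0},{"jaw":0.1,"linear":[0,0,0],"twist":0},{"jaw":0.1,"linear":[0,0,0],"twist":0},{"jaw":0.1,"linear":[0,0,0],"twist":0},{"jaw":0.1,"linear":[0,0,0],"twist":0},{"jaw":0.1,"linear":[0,0,0],"twist":0}]' 40; python3 st.py
```

```text
time: 4.53
position: [0.5476, 0.1516, 0.1439]
tool_rot: [1.0, 0.017, 0.001, -0.001]
ft_force: [-0.3, 4.5, 5.0]
grip_width: 0.0157
grip_force: 40.7
t 4.53 p [0.5476 0.1516 0.1439] head -88.1 q6 1.61 F [-0.3  4.5  5. ] w 0.0157
L tool delta cm [-0.11  0.15  0.19]
M tool delta cm [-1.64 11.1   0.15]
R tool delta cm [-3.18 22.08  0.11]
tab tool delta cm [-7.39 10.29  3.44]
```

```bash
python3 -m pendant '[{"jaw":0.1,"linear":[0,-0.1,0],"twist":-4},{"jaw":0.1,"linear":[0,0,0],"twist":-6},{"jaw":0.1,"linear":[0,0,0],"twist":-6},{"jaw":0.1,"linear":[0,0,0],"twist":-6},{"jaw":0.1,"linear":[0,0,0],"twist":-6},{"jaw":0.1,"linear":[0,0,0],"twist":-6},{"jaw":0.1,"linear":[0,0,0],"twist":-6},{"jaw":0.1,"linear":[0,0,0],"twist":-6},{"jaw":0.1,"linear":[0,0,0],"twist":-6},{"jaw":0.1,"linear":[0,0,0],"twist":-6},{"jaw":0.1,"linear":[0,0,0],"twist":-6},{"jaw":0.1,"linear":[0,0,0],"twist":-6}]'; python3 st.py
python3 -m pendant '[{"jaw":0.1,"linear":[0,0,0],"twist":-6},{"jaw":0.1,"linear":[0,0,0],"twist":-6},{"jaw":0.1,"linear":[0,0,0],"twist":-3},{"jaw":0.1,"linear":[0,0,0],"twist":0}]'; python3 st.py; python3 -c "
from rig import robot;print(robot.get_obs()['moment'])"
```

```text
time: 5.53
position: [0.5475, 0.1518, 0.1439]
tool_rot: [0.808, 0.589, 0.001, 0.0]
ft_force: [-0.6, 2.6, 5.8]
grip_width: 0.0157
grip_force: 41.1
t 5.53 p [0.5475 0.1518 0.1439] head -17.8 q6 0.38 F [-0.6  2.6  5.8] w 0.0157
L tool delta cm [-0.2  -0.04  0.19]
M tool delta cm [-11.02   2.22   0.17]
R tool delta cm [-21.88   4.46   0.15]
tab tool delta cm [-12.2   -3.48   3.45]
time: 5.87
position: [0.5475, 0.1519, 0.1439]
tool_rot: [0.727, 0.687, 0.002, -0.0]
ft_force: [-0.0, 1.7, 6.2]
grip_width: 0.0161
grip_force: 41.1
t 5.87 p [0.5475 0.1519 0.1439] head -3.2 q6 0.13 F [-0.   1.7  6.2] w 0.0161
L tool delta cm [-0.18 -0.09  0.19]
M tool delta cm [-11.23  -0.63   0.16]
R tool delta cm [-22.3   -1.18   0.13]
tab tool delta cm [-10.93  -6.43   3.45]
[ 0.22811506  0.22843022 -1.01866171]
```

```bash
python3 -m pendant '[{"jaw":0.6,"linear":[0,0,0],"twist":0},{"jaw":0.6,"linear":[0,0,0],"twist":0},{"jaw":0.6,"linear":[0,0,0],"twist":0},{"jaw":0.6,"linear":[0,0,-2],"twist":0},{"jaw":0.6,"linear":[0,0,-2],"twist":0},{"jaw":0.6,"linear":[-2.8,-0.15,0],"twist":0},{"jaw":0.6,"linear":[-2.8,-0.15,0],"twist":0},{"jaw":0.6,"linear":[-2.8,-0.15,0],"twist":0},{"jaw":0.6,"linear":[-2.8,-0.15,0],"twist":0},{"jaw":0.6,"linear":[0,0,0],"twist":7},{"jaw":0.6,"linear":[0,0,0],"twist":7},{"jaw":0.6,"linear":[0,0,0],"twist":7}]'
python3 -m pendant '[{"jaw":0.6,"linear":[0,0,0],"twist":7},{"jaw":0.6,"linear":[0,0,0],"twist":7},{"jaw":0.6,"linear":[0,0,0],"twist":7},{"jaw":0.6,"linear":[0,0,0],"twist":7},{"jaw":0.6,"linear":[0,0,0],"twist":7},{"jaw":0.6,"linear":[0,0,0],"twist":7},{"jaw":0.6,"linear":[0,0,0],"twist":7},{"jaw":0.6,"linear":[0,0,0],"twist":7},{"jaw":0.6,"linear":[0,0,0],"twist":7},{"jaw":0.6,"linear":[0,0,0],"twist":1},{"jaw":0.6,"linear":[0,0,0],"twist":0}]'
sed -i 's/L=(.*\.109)/L=(.5475,.1518,.143),M=(.5359,.0416,.143),R=(.5241,-.0686,.143),tab=(.4782,.0479,.109)/' st.py; python3 st.py
python3 - <<'E'
from h import *
import cv2
c=cams.camera("side");f=c["color"][100:280,260:420]
cv2.imwrite("pics/s2.png",cv2.resize(f,None,fx=3,fy=3))
E
```

```text
time: 6.87
position: [0.5336, 0.0387, 0.1819]
tool_rot: [0.841, 0.541, -0.001, -0.001]
ft_force: [0.4, -0.5, 0.3]
grip_width: 0.0521
grip_force: 0.0
time: 7.78
position: [0.534, 0.0396, 0.1821]
tool_rot: [1.0, 0.018, -0.001, -0.0]
ft_force: [-0.4, -0.0, -0.5]
grip_width: 0.0525
grip_force: 0.0
t 7.78 p [0.534  0.0396 0.1821] head -87.9 q6 1.4 F [-0.4 -0.  -0.5] w 0.0525
L tool delta cm [  1.77 -11.16   3.9 ]
M tool delta cm [ 0.21 -0.19  3.91]
R tool delta cm [-1.37 10.78  3.91]
tab tool delta cm [-5.53 -1.03  7.32]
```

View pics/s2.png

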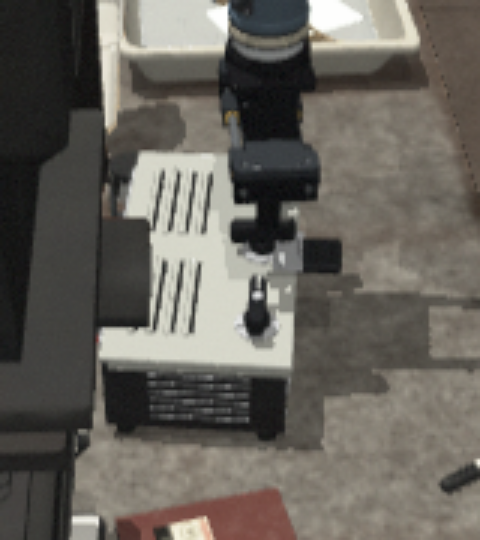

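The crop shows the left knob at (258,305) turned parallel to the front edge, and the gripper open over the middle knob at (262,240). On to the middle knob.

```bash
python3 -m pendant '[{"jaw":0.6,"linear":[0.2,-0.2,1.5],"twist":0},{"jaw":0.6,"linear":[0,0,1.5],"twist":0},{"jaw":0.6,"linear":[0,0,0.9],"twist":0},{"jaw":0.6,"linear":[0,0,0],"twist":0},{"jaw":0.1,"linear":[0,0,0],"twist":0},{"jaw":0.1,"linear":[0,0,0],"twist":0},{"jaw":0.1,"linear":[0,0,0],"twist":0},{"jaw":0.1,"linear":[0,0,0],"twist":0},{"jaw":0.1,"linear":[0,0,0],"twist":0},{"jaw":0.1,"linear":[0,0,0],"twist":0},{"jaw":0.1,"linear":[0,0,0],"twist":0}]' 40; python3 st.py
```

```text
time: 8.75
position: [0.5369, 0.0406, 0.1439]
tool_rot: [1.0, 0.018, 0.0, 0.001]
ft_force: [-0.4, -3.8, 1.5]
grip_width: 0.0157
grip_force: 40.0
t 8.75 p [0.5369 0.0406 0.1439] head -88.0 q6 1.41 F [-0.4 -3.8  1.5] w 0.0157
L tool delta cm [  1.45 -11.08   0.07]
M tool delta cm [-0.1  -0.1   0.09]
R tool delta cm [-1.67 10.87  0.12]
tab tool delta cm [-5.85 -0.95  3.49]
```

```bash
python3 -m pendant '[{"jaw":0.1,"linear":[0,0.1,0],"twist":-4},{"jaw":0.1,"linear":[0,0,0],"twist":-6},{"jaw":0.1,"linear":[0,0,0],"twist":-6},{"jaw":0.1,"linear":[0,0,0],"twist":-6},{"jaw":0.1,"linear":[0,0,0],"twist":-6},{"jaw":0.1,"linear":[0,0,0],"twist":-6},{"jaw":0.1,"linear":[0,0,0],"twist":-6},{"jaw":0.1,"linear":[0,0,0],"twist":-6},{"jaw":0.1,"linear":[0,0,0],"twist":-6},{"jaw":0.1,"linear":[0,0,0],"twist":-6},{"jaw":0.1,"linear":[0,0,0],"twist":-6},{"jaw":0.1,"linear":[0,0,0],"twist":-6}]'
python3 -m pendant '[{"jaw":0.1,"linear":[0,0,0],"twist":-6},{"jaw":0.1,"linear":[0,0,0],"twist":-6},{"jaw":0.1,"linear":[0,0,0],"twist":-3},{"jaw":0.1,"linear":[0,0,0],"twist":0}]'; python3 st.py; python3 -c "
from rig import robot;print(robot.get_obs()['moment'])"
```

```text
time: 9.75
position: [0.5358, 0.042, 0.1439]
tool_rot: [0.808, 0.589, 0.0, -0.002]
ft_force: [-1.4, 4.0, 5.2]
grip_width: 0.0156
grip_force: 40.0
time: 10.08
position: [0.5354, 0.0421, 0.1439]
tool_rot: [0.727, 0.687, 0.0, -0.002]
ft_force: [-3.3, 4.5, 5.3]
grip_width: 0.0156
grip_force: 40.0
t 10.08 p [0.5354 0.0421 0.1439] head -3.2 q6 -0.08 F [-3.3  4.5  5.3] w 0.0156
L tool delta cm [11.03  0.59  0.12]
M tool delta cm [-0.04  0.05  0.09]
R tool delta cm [-11.11  -0.51   0.06]
tab tool delta cm [ 0.25 -5.74  3.51]
[ 0.5813981   0.63175092 -0.80998855]
```

```bash
python3 -m pendant '[{"jaw":0.6,"linear":[0,0,0],"twist":0},{"jaw":0.6,"linear":[0,0,0],"twist":0},{"jaw":0.6,"linear":[0,0,0],"twist":0},{"jaw":0.6,"linear":[0,0,-2],"twist":0},{"jaw":0.6,"linear":[0,0,-2],"twist":0},{"jaw":0.6,"linear":[-2.8,-0.12,0],"twist":0},{"jaw":0.6,"linear":[-2.8,-0.12,0],"twist":0},{"jaw":0.6,"linear":[-2.8,-0.12,0],"twist":0},{"jaw":0.6,"linear":[-2.7,-0.12,0],"twist":0},{"jaw":0.6,"linear":[0,0,0],"twist":7},{"jaw":0.6,"linear":[0,0,0],"twist":7},{"jaw":0.6,"linear":[0,0,0],"twist":7}]'
python3 -m pendant '[{"jaw":0.6,"linear":[0,0,0],"twist":7},{"jaw":0.6,"linear":[0,0,0],"twist":7},{"jaw":0.6,"linear":[0,0,0],"twist":7},{"jaw":0.6,"linear":[0,0,0],"twist":7},{"jaw":0.6,"linear":[0,0,0],"twist":7},{"jaw":0.6,"linear":[0,0,0],"twist":7},{"jaw":0.6,"linear":[0,0,0],"twist":7},{"jaw":0.6,"linear":[0,0,0],"twist":7},{"jaw":0.6,"linear":[0,0,0],"twist":6},{"jaw":0.6,"linear":[0,0,0],"twist":0}]'
python3 st.py
```

```text
time: 11.08
position: [0.5262, -0.0713, 0.1833]
tool_rot: [0.841, 0.541, -0.0, 0.0]
ft_force: [0.1, 0.3, 0.2]
grip_width: 0.0522
grip_force: 0.0
time: 11.92
position: [0.5262, -0.0704, 0.1833]
tool_rot: [0.999, 0.034, 0.0, 0.0]
ft_force: [0.4, 0.2, -1.0]
grip_width: 0.0518
grip_force: 0.0
t 11.92 p [ 0.5262 -0.0704  0.1833] head -86.1 q6 1.16 F [ 0.4  0.2 -1. ] w 0.0518
L tool delta cm [  3.61 -22.03   4.01]
M tool delta cm [  1.72 -11.12   4.02]
R tool delta cm [-0.2  -0.2   4.03]
tab tool delta cm [ -4.   -12.14   7.42]
```

```bash
python3 -m pendant '[{"jaw":0.6,"linear":[-0.2,-0.2,1.5],"twist":0},{"jaw":0.6,"linear":[0,0,1.5],"twist":0},{"jaw":0.6,"linear":[0,0,1],"twist":0},{"jaw":0.6,"linear":[0,0,0],"twist":0},{"jaw":0.1,"linear":[0,0,0],"twist":0},{"jaw":0.1,"linear":[0,0,0],"twist":0},{"jaw":0.1,"linear":[0,0,0],"twist":0},{"jaw":0.1,"linear":[0,0,0],"twist":0},{"jaw":0.1,"linear":[0,0,0],"twist":0},{"jaw":0.1,"linear":[0,0,0],"twist":0},{"jaw":0.1,"linear":[0,0,0],"twist":0}]' 40
python3 -m pendant '[{"jaw":0.1,"linear":[0,0,0],"twist":-4},{"jaw":0.1,"linear":[0,0,0],"twist":-6},{"jaw":0.1,"linear":[0,0,0],"twist":-6},{"jaw":0.1,"linear":[0,0,0],"twist":-6},{"jaw":0.1,"linear":[0,0,0],"twist":-6},{"jaw":0.1,"linear":[0,0,0],"twist":-6},{"jaw":0.1,"linear":[0,0,0],"twist":-6},{"jaw":0.1,"linear":[0,0,0],"twist":-6},{"jaw":0.1,"linear":[0,0,0],"twist":-6},{"jaw":0.1,"linear":[0,0,0],"twist":-6},{"jaw":0.1,"linear":[0,0,0],"twist":-6},{"jaw":0.1,"linear":[0,0,0],"twist":-6}]'
python3 -m pendant '[{"jaw":0.1,"linear":[0,0,0],"twist":-6},{"jaw":0.1,"linear":[0,0,0],"twist":-5},{"jaw":0.1,"linear":[0,0,0],"twist":-2},{"jaw":0.1,"linear":[0,0,0],"twist":0}]'; python3 st.py; python3 -c "
from rig import robot;print(robot.get_obs()['moment'])"
```

```text
time: 12.83
position: [0.5244, -0.0705, 0.144]
tool_rot: [0.999, 0.036, 0.0, 0.003]
ft_force: [-1.1, -6.7, 0.8]
grip_width: 0.0158
grip_force: 40.0
time: 13.83
position: [0.5234, -0.0693, 0.144]
tool_rot: [0.797, 0.604, -0.001, 0.001]
ft_force: [-2.4, -4.4, 2.8]
grip_width: 0.0157
grip_force: 40.0
time: 14.17
position: [0.5232, -0.0692, 0.144]
tool_rot: [0.726, 0.687, -0.001, -0.0]
ft_force: [-3.3, -4.6, 3.8]
grip_width: 0.0158
grip_force: 40.0
t 14.17 p [ 0.5232 -0.0692  0.144 ] head -3.2 q6 -0.29 F [-3.3 -4.6  3.8] w 0.0158
L tool delta cm [22.2   1.21  0.07]
M tool delta cm [11.13  0.66  0.09]
R tool delta cm [0.06 0.09 0.1 ]
tab tool delta cm [11.44 -5.13  3.5 ]
[-0.91939062  0.60307644 -0.88476582]
```

```bash
python3 -m pendant '[{"jaw":0.6,"linear":[0,0,0],"twist":0},{"jaw":0.6,"linear":[0,0,0],"twist":0},{"jaw":0.6,"linear":[0,0,0],"twist":0},{"jaw":0.6,"linear":[0,0,-2.3],"twist":0},{"jaw":0.6,"linear":[0,0,-2.3],"twist":0},{"jaw":1,"linear":[2.3,-1.12,0],"twist":0},{"jaw":1,"linear":[2.3,-1.12,0],"twist":0},{"jaw":1,"linear":[2.3,-1.12,0],"twist":0},{"jaw":1,"linear":[2.3,-1.12,0],"twist":0},{"jaw":1,"linear":[2.3,-1.12,0],"twist":0}]'
python3 -m pendant '[{"jaw":1,"linear":[0,0,0],"twist":7},{"jaw":1,"linear":[0,0,0],"twist":7},{"jaw":1,"linear":[0,0,0],"twist":7},{"jaw":1,"linear":[0,0,0],"twist":7},{"jaw":1,"linear":[0,0,0],"twist":7},{"jaw":1,"linear":[0,0,0],"twist":7},{"jaw":1,"linear":[0,0,0],"twist":7},{"jaw":1,"linear":[0,0,0],"twist":7},{"jaw":1,"linear":[0,0,0],"twist":7},{"jaw":1,"linear":[0,0,0],"twist":7},{"jaw":1,"linear":[0,0,0],"twist":7},{"jaw":1,"linear":[0,0,0],"twist":7}]'
python3 -m pendant '[{"jaw":1,"linear":[0,0,0],"twist":7},{"jaw":1,"linear":[0,0,0],"twist":2},{"jaw":1,"linear":[0,0,0],"twist":0}]'
sed -i 's/tab=(.*\.109)/tab=(.4739,.0487,.112)/' st.py; python3 st.py
python3 - <<'E'
from h import *
import cv2
c=cams.camera("side");d=cams.camera("top")
a=cv2.resize(c["color"][120:260,270:400],(520,560));b=cv2.resize(d["color"][150:290,280:340],(240,560))
cv2.imwrite("pics/s3.png",np.hstack([a,b]))
E
```

```text
time: 15.0
position: [0.4735, 0.0511, 0.1895]
tool_rot: [0.726, 0.688, 0.0, -0.0]
ft_force: [-0.8, -0.0, -0.1]
grip_width: 0.0745
grip_force: 0.0
time: 16.0
position: [0.4741, 0.0502, 0.1895]
tool_rot: [1.0, 0.023, -0.0, -0.0]
ft_force: [0.2, -0.3, 0.3]
grip_width: 0.0873
grip_force: 0.0
time: 16.25
position: [0.4741, 0.0501, 0.1895]
tool_rot: [0.999, -0.053, -0.0, -0.0]
ft_force: [1.0, 0.0, -0.3]
grip_width: 0.0868
grip_force: 0.0
t 16.25 p [0.4741 0.0501 0.1895] head -96.0 q6 1.55 F [ 1.   0.  -0.3] w 0.0868
L tool delta cm [  6.23 -10.88   4.65]
M tool delta cm [6.24 0.2  4.65]
R tool delta cm [ 6.22 11.28  4.64]
tab tool delta cm [-0.    0.15  7.75]
```

View pics/s3.png

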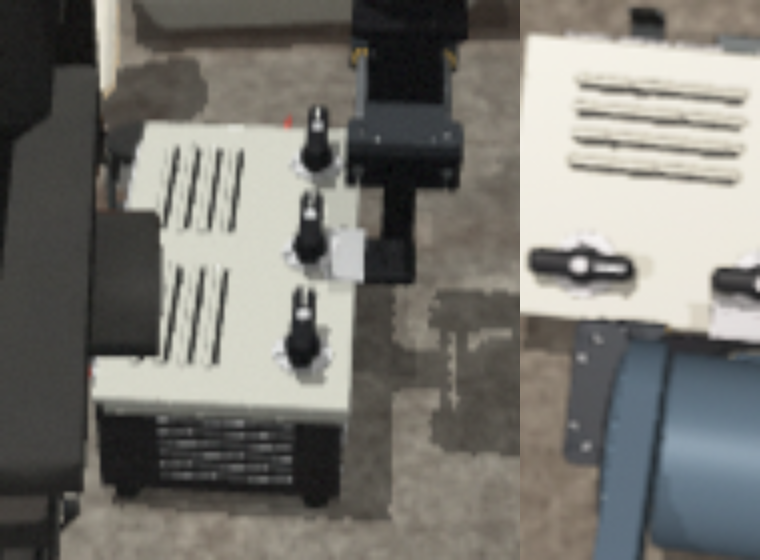

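All three bars, at crop (318,135), (311,225) and (303,325), now lie parallel to the front edge. The gripper stands over the tab at (390,258). I'll lower and pinch it.

```bash
python3 -m pendant '[{"jaw":1,"linear":[0,0.15,2.5],"twist":0},{"jaw":1,"linear":[0,0,2.5],"twist":0},{"jaw":1,"linear":[0,0,1.75],"twist":0},{"jaw":1,"linear":[0,0,1],"twist":0},{"jaw":0.3,"linear":[0,0,0],"twist":0},{"jaw":0.3,"linear":[0,0,0],"twist":0},{"jaw":0.3,"linear":[0,0,0],"twist":0},{"jaw":0.3,"linear":[0,0,0],"twist":0},{"jaw":0.3,"linear":[0,0,0],"twist":0},{"jaw":0.3,"linear":[0,0,0],"twist":0},{"jaw":0.3,"linear":[0,0,0],"twist":0}]' 30; python3 st.py
python3 - <<'E'
import numpy as np
# contact point at radius .202, 4mm above hinge; arc increments (tool x forward, z down) in cm
a0=np.arctan2(.006,.202);r=np.hypot(.202,.006)
th=np.radians(np.r_[0:111:5]);x=-r*np.cos(th+a0)*100;z=r*np.sin(th+a0)*100
for t,a,b in zip(np.degrees(th[1:]),np.diff(x),np.diff(z)):print(round(t),round(a,2),round(-b,2))
E
```

```text
time: 17.27
position: [0.4742, 0.0483, 0.1126]
tool_rot: [0.999, -0.053, 0.001, 0.0]
ft_force: [0.7, -0.6, 0.9]
grip_width: 0.0484
grip_force: 0.0
t 17.27 p [0.4742 0.0483 0.1126] head -96.0 q6 1.54 F [ 0.7 -0.6  0.9] w 0.0484
L tool delta cm [  6.2  -11.07  -3.04]
M tool delta cm [ 6.21  0.02 -3.04]
R tool delta cm [ 6.19 11.1  -3.04]
tab tool delta cm [-0.04 -0.04  0.06]
5 0.13 -1.76
10 0.28 -1.74
15 0.43 -1.71
20 0.58 -1.66
25 0.72 -1.61
30 0.86 -1.54
35 0.99 -1.46
40 1.11 -1.37
45 1.23 -1.26
50 1.33 -1.15
55 1.43 -1.03
60 1.51 -0.9
65 1.59 -0.77
70 1.65 -0.63
75 1.7 -0.48
80 1.73 -0.33
85 1.75 -0.18
90 1.76 -0.02
95 1.76 0.13
100 1.74 0.28
105 1.71 0.43
110 1.66 0.58
```

```bash
python3 -m pendant '[{"jaw":0.3,"linear":[0,0,0],"twist":0},{"jaw":0.3,"linear":[0,0,0],"twist":0},{"jaw":0.3,"linear":[0,0,0],"twist":0},{"jaw":0.3,"linear":[0,0,0],"twist":0}]' 30
python3 -m pendant '[{"jaw":0.3,"linear":[0.06,0,-0.88],"twist":0},{"jaw":0.3,"linear":[0.07,0,-0.88],"twist":0},{"jaw":0.3,"linear":[0.14,0,-0.87],"twist":0},{"jaw":0.3,"linear":[0.14,0,-0.87],"twist":0},{"jaw":0.3,"linear":[0.21,0,-0.86],"twist":0},{"jaw":0.3,"linear":[0.22,0,-0.85],"twist":0},{"jaw":0.3,"linear":[0,0,0],"twist":0}]'; python3 st.py
python3 - <<'E'
from h import *
import cv2
c=cams.camera("side")
cv2.imwrite("pics/s4.png",cv2.resize(c["color"][120:260,270:400],(520,560)))
E
```

```text
time: 17.6
position: [0.4741, 0.0472, 0.1125]
tool_rot: [0.999, -0.052, 0.0, 0.001]
ft_force: [-1.1, -5.7, 3.4]
grip_width: 0.0457
grip_force: 30.0
time: 18.18
position: [0.4821, 0.0463, 0.1647]
tool_rot: [0.999, -0.052, -0.0, 0.001]
ft_force: [-1.0, -5.1, -4.7]
grip_width: 0.0456
grip_force: 30.0
t 18.18 p [0.4821 0.0463 0.1647] head -96.0 q6 1.54 F [-1.  -5.1 -4.7] w 0.0456
L tool delta cm [  5.4  -11.18   2.15]
M tool delta cm [ 5.4  -0.1   2.17]
R tool delta cm [ 5.39 10.99  2.19]
tab tool delta cm [-0.83 -0.16  5.27]
```

View pics/s4.png

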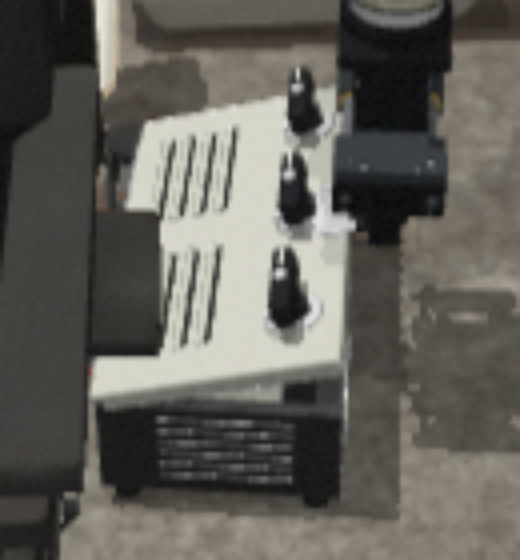

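The cover is rising with the tab at crop (385,230), and its right and left edges are lifted off the box. I'll continue the arc.

```bash
python3 -m pendant '[{"jaw":0.3,"linear":[0.29,0,-0.83],"twist":0},{"jaw":0.3,"linear":[0.29,0,-0.83],"twist":0},{"jaw":0.3,"linear":[0.36,0,-0.81],"twist":0},{"jaw":0.3,"linear":[0.36,0,-0.8],"twist":0},{"jaw":0.3,"linear":[0.43,0,-0.77],"twist":0},{"jaw":0.3,"linear":[0.43,0,-0.77],"twist":0},{"jaw":0.3,"linear":[0.99,0,-1.46],"twist":0},{"jaw":0.3,"linear":[1.11,0,-1.37],"twist":0},{"jaw":0.3,"linear":[1.23,0,-1.26],"twist":0},{"jaw":0.3,"linear":[0,0,0],"twist":0}]'; python3 st.py |head -1
python3 -m pendant '[{"jaw":0.3,"linear":[0.67,0,-0.58],"twist":0},{"jaw":0.3,"linear":[0.67,0,-0.57],"twist":0},{"jaw":0.3,"linear":[1.43,0,-1.03],"twist":0},{"jaw":0.3,"linear":[1.51,0,-0.9],"twist":0},{"jaw":0.3,"linear":[1.59,0,-0.77],"twist":0},{"jaw":0.3,"linear":[1.65,0,-0.63],"twist":0},{"jaw":0.3,"linear":[0.85,0,-0.24],"twist":0},{"jaw":0.3,"linear":[0.85,0,-0.24],"twist":0},{"jaw":0.3,"linear":[0,0,0],"twist":0}]'; python3 st.py |head -1
python3 - <<'E'
from h import *
import cv2
c=cams.camera("side")
cv2.imwrite("pics/s5.png",cv2.resize(c["color"][60:260,250:420],(510,600)))
E
```

```text
time: 19.07
position: [0.5367, 0.0403, 0.2547]
tool_rot: [0.999, -0.053, -0.001, 0.001]
ft_force: [-4.3, -5.6, -1.6]
grip_width: 0.0459
grip_force: 30.0
t 19.07 p [0.5367 0.0403 0.2547] head -96.0 q6 1.55 F [-4.3 -5.6 -1.6] w 0.0459
time: 19.82
position: [0.6287, 0.0302, 0.3039]
tool_rot: [0.999, -0.053, -0.0, 0.002]
ft_force: [-3.8, -4.9, 5.4]
grip_width: 0.0459
grip_force: 30.0
t 19.82 p [0.6287 0.0302 0.3039] head -96.1 q6 1.55 F [-3.8 -4.9  5.4] w 0.0459
```

View pics/s5.png

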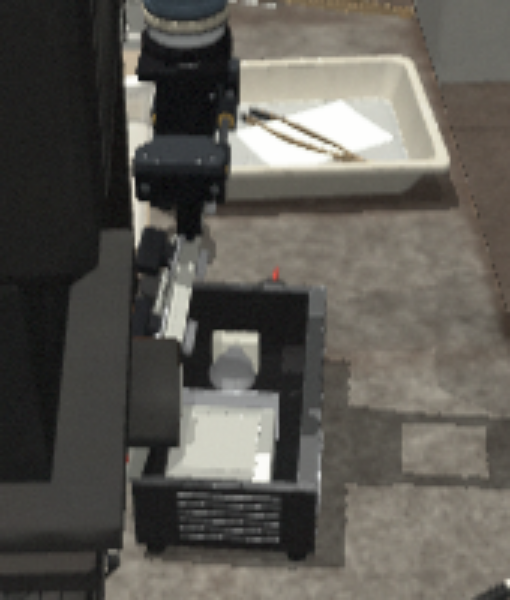

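The cover stands at about 75°, still pinched at crop (188,220), with the inside exposed. I'll go on past balance.

```bash
python3 -m pendant '[{"jaw":0.3,"linear":[0.87,0,-0.17],"twist":0},{"jaw":0.3,"linear":[0.87,0,-0.16],"twist":0},{"jaw":0.3,"linear":[0.87,0,-0.09],"twist":0},{"jaw":0.3,"linear":[0.87,0,-0.09],"twist":0},{"jaw":0.3,"linear":[0.88,0,-0.01],"twist":0},{"jaw":0.3,"linear":[0.88,0,-0.01],"twist":0},{"jaw":0.3,"linear":[0.88,0,0.06],"twist":0},{"jaw":0.3,"linear":[0.88,0,0.07],"twist":0},{"jaw":0.3,"linear":[0.87,0,0.14],"twist":0},{"jaw":0.3,"linear":[0.87,0,0.14],"twist":0},{"jaw":0.3,"linear":[0,0,0],"twist":0}]'; python3 st.py |head -1
python3 -m pendant '[{"jaw":0.3,"linear":[0.86,0,0.21],"twist":0},{"jaw":0.3,"linear":[0.86,0,0.22],"twist":0},{"jaw":0.3,"linear":[0.6,0,0.2],"twist":0},{"jaw":0.3,"linear":[0,0,0],"twist":0},{"jaw":0.3,"linear":[0,0,0],"twist":0}]'; python3 st.py |head -1
```

```text
time: 20.78
position: [0.7175, 0.0203, 0.3053]
tool_rot: [0.999, -0.053, 0.002, 0.002]
ft_force: [0.9, -5.0, 5.2]
grip_width: 0.0458
grip_force: 30.0
t 20.78 p [0.7175 0.0203 0.3053] head -96.1 q6 1.55 F [ 0.9 -5.   5.2] w 0.0458
time: 21.2
position: [0.74, 0.0178, 0.2993]
tool_rot: [0.999, -0.053, 0.002, 0.002]
ft_force: [0.6, -4.9, 3.7]
grip_width: 0.0461
grip_force: 30.0
t 21.2 p [0.74   0.0178 0.2993] head -96.1 q6 1.55 F [ 0.6 -4.9  3.7] w 0.0461
```

```bash
python3 -m pendant '[{"jaw":0.9,"linear":[0,0,0],"twist":0},{"jaw":0.9,"linear":[0,0,0],"twist":0},{"jaw":0.9,"linear":[0,0,0],"twist":0},{"jaw":0.9,"linear":[0,0,0],"twist":0},{"jaw":0.9,"linear":[0,0,-2],"twist":0},{"jaw":0.9,"linear":[0,0,-3],"twist":0},{"jaw":0.9,"linear":[0,0,-3],"twist":0},{"jaw":0.9,"linear":[-3,0,0],"twist":0},{"jaw":0.9,"linear":[-3,0,0],"twist":0},{"jaw":0.9,"linear":[-3,0,0],"twist":0},{"jaw":0.9,"linear":[-3,0,0],"twist":0},{"jaw":0.9,"linear":[-3,0,0],"twist":0}]'
python3 -m pendant '[{"jaw":0.9,"linear":[-3,0,0],"twist":0},{"jaw":0.9,"linear":[-3,0,0],"twist":0},{"jaw":0.9,"linear":[-3,0,0],"twist":0},{"jaw":0.9,"linear":[0,0,0],"twist":0},{"jaw":0.9,"linear":[0,0,0],"twist":0},{"jaw":0.9,"linear":[0,0,0],"twist":0}]'; python3 st.py|head -1
python3 - <<'E'
from h import *
import cv2
c=cams.camera("side");d=cams.camera("top")
cv2.imwrite("pics/s6.png",np.hstack([cv2.resize(c["color"][80:260,250:400],(400,480)),cv2.resize(d["color"][80:260,210:450],None,fx=1.66,fy=480/180)]))
E
```

```text
time: 22.2
position: [0.5875, 0.0369, 0.3773]
tool_rot: [0.999, -0.052, -0.0, -0.0]
ft_force: [-0.3, -0.3, 0.6]
grip_width: 0.0781
grip_force: 0.0
time: 22.7
position: [0.5006, 0.0458, 0.3781]
tool_rot: [0.999, -0.053, 0.001, -0.0]
ft_force: [0.7, 0.3, -0.2]
grip_width: 0.0782
grip_force: 0.0
t 22.7 p [0.5006 0.0458 0.3781] head -96.0 q6 1.54 F [ 0.7  0.3 -0.2] w 0.0782
```

View pics/s6.png

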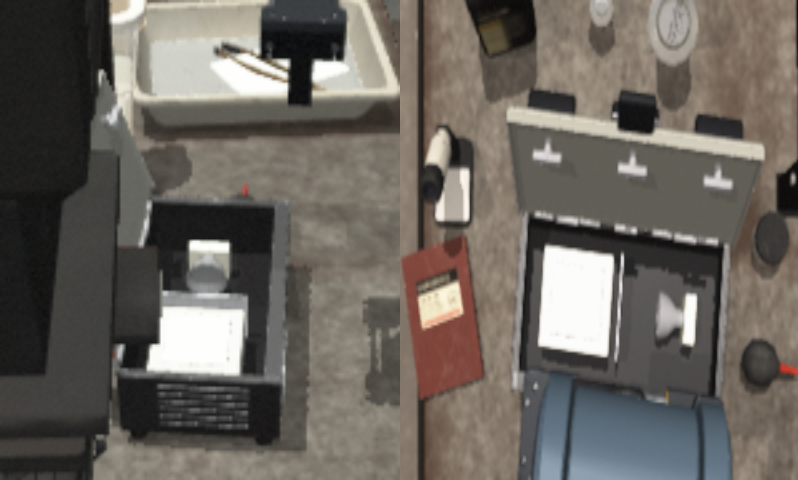

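The cover leans back on its own, with its top edge at crop (515,112)–(760,150) and the bolt cams level with the front edge. The bystanders are in place and the arm is clear.

```bash
python3 -c "
from rig import robot;print(robot.hand_in())"
```

```text
the job is handed in; nothing more can be done
None
```

The job is handed in at about 23 s: all three knobs were turned to their end stops with the cover shut, the cover now leans back open by itself, and the arm is clear. The hand-in gave no verdict, but the last pictures show the things round the lamphouse where they were.

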